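# Turn the steriliser's baffle plate until its flat sits on the stop bar, and bolt it

## Robot

A 6-joint arm with a two-finger parallel gripper is mounted at the origin on the work surface. World frame = base frame: x ahead of the robot, y to its left, z up, the work surface at z = 0. Lengths are in mm, angles in rad, forces in N, time in s.
With the tool pointing down it reaches from about 350 to 775 mm from the base axis. Payload 7.3 kg.
Tool frame: the origin (TCP) lies midway between the tips of the shut fingers; the grasp point (between the pads) lies 19 mm behind it; z points along the fingers, y is the line along which they close (so a half turn about z gives the same grasp; the last joint's range is limited). The gripper opens to 92 mm and grips with 3 to 60 N. Pads are 19 mm wide; open, the fingers measure 130 mm over their backs; the gripper's body (75 mm by 190 mm) begins 47 mm behind the grasp point.
Start: joints at [0.972, 0.342, 1.524, -0, 1.275, -0.146], TCP at [229.669, 472.12, 226.741] pointing down, gripper open.
Joint ranges: [-2.53, 2.53], [-0.77, 2.02], [0.04, 2.7], [-1, 4.14], [0.28, 2.66], [-3.11, 3.11]. Speed limits (rad/s): [2.57, 2.57, 3.14, 3.14, 3.14, 3.14].

## Interface

Orientations are given as [roll, pitch, yaw] about the fixed x, y, z axes, in that order (R = Rz(yaw) Ry(pitch) Rx(roll)).
In Python, from plant import bot gives the robot as it stands. The module is installed in compiled form; this text tells all that it offers.
- The arm moves only by the shell command python3 -m crank 'ROWS' [OPENING]. ROWS is JSON, a list of rows, each a list of 6 numbers: the shift along the tool's x, y, z in m, then the turn, a rotation vector about the tool's x, y, z in rad. In form: [[dx, dy, dz, wx, wy, wz], ...]. A call has 1 to 5 rows; each row shifts and turns the commanded pose from where the row before left it, along the tool's axes as they then stand; what a row does not reach is not made up. A row lasts 1/8 s, in which the tool goes at most 62.5 mm and 10.7 degrees, less where a joint would pass 70% of its speed; a pose out of reach is approached as far as the arm can. A call is refused whole if a number of a shift passes 0.0625 or a number of a turn 0.188, either way. A call with a gripper value outside its range is refused whole. OPENING is the opening in per cent of the stroke, from 0 (shut) to 100 (fully open), set as the call begins (- or left out, the last holds). The fingers move at their own pace and stop on an object; the grip force is fixed at half the most. Time passes only in rows, so rows that do not move let the fingers close. It gives the time, the measured TCP pose, the force, the opening and the grip force at its end, in the units of the state.
- bot.get_obs(): the state, without advancing time (a new reading comes with each control period).
- bot.capture(name): name is "scene" or "top" or "wrist"; returns a dict with "color" (400x640x3 uint8, blue, green, red), "fov_y" (degrees; the focal length in pixels is half the picture's height over the tangent of half this angle, whatever the lens; pixels are square), "cx", "cy" (the principal point, pixels), "k1" (the pictures are not rectified: a ray, as slopes to the right and down, at radius r is drawn at 1 + k1 r^2 times it, then the intrinsics apply), "extrinsics" (4x4, takes a point from world to camera coordinates); the wrist camera has in their place "tool_from_camera" (4x4, takes a point from camera to tool coordinates, whose origin is the TCP and whose axes are the flange's). Camera axes: x right, y up, looking along -z (the intrinsics and any distortion apply to the point x, -y, -z); pixel columns grow to the right and rows downward; lengths in mm; the calibration is good to about 2 mm. A picture is of the moment at which its call begins: read the wrist's pose just before it. There is no depth.
- bot.close_job(): hands the job in; it is judged then, once.
The state is a dict: "time": time; "joint_positions": joint angles; "dq": joint speeds; "tau": joint torques, N m; "tool_pos": TCP position; "tcp_rot": TCP orientation; "contact_force": force on the tool from outside, world axes, zero at the start; "moment": the same for the moment, N m; "grip_width": finger opening in mm; "finger_force": force on a finger pad.
Only numpy, scipy, OpenCV 4.12 (cv2) and the standard library are available. Lean on these libraries where they do the work, as an engineer would, in place of code of your own. Each camera call takes 0.05 s, during which the arm holds its last target. There are 200 camera calls.

## Task

On the white service stand, turn the round perforated baffle plate with a light fingertip pressed on its face until its flat edge lies squarely against the orange sprung stop bar. Then slide the bolt by its black knob fully home behind the bar to lock it. Press gently, and leave the other things on the counter alone.

Things in the scene. Friction and masses are not known exactly. Their poses are not given: they have to be found in the camera images.
- stand: White service stand screwed to the counter, base 190 x 150 x 12 mm. Its origin is at counter height on the plate's turning axis; z up; +x points from that axis to the orange stop bar, which lies square to x; the base reaches from x -72 to +118 mm and y -75 to +75 mm.
- plate (a joint): Turning angle (rad, counter-clockwise from above) of the baffle plate: aluminium disc, 120 mm across, 20 mm thick, 360 g, on the stand's origin axis, with one flat 66 mm long, cut 50 mm from the axis and marked by a blue stripe on top. 0 = the flat faces the bar squarely; starts at 0.9 to 2.5 (turn it clockwise to 0). Stays where it is left.
- axis48 (a point): Point of the stand on the plate's axis, 48 mm above the counter. The spindle's height is not measured: the plate's top lies 0 to 14 mm above this point, to be found by touch; firm, no spring. Turning takes 2 to 4 N of drag 40 mm from the axis; a closed fingertip pressing with 8 to 14 N carries it. Never press it above 20 N.
- stop_bar (a joint): Retraction (m) of the orange stop bar, 72 mm long, sprung towards the plate with 2 to 3 N, top 46 mm above the counter, its front face at stand x = 49 mm + value: about 0.0105 on the round rim, 0.001 when the flat lies squarely on it. A rib 16 mm wide behind it blocks the bolt while it stands back more than about 0.003.
- bolt (a joint): Travel (m) of the steel locking bolt along the stand's +y: 0 = open (at start), 0.030 = fully home behind the bar's rib, at its end stop. About 2 N of friction, no spring. Do not push it harder than 25 N.
- bolt_knob (a point): Centre of the top of the bolt's upright black knob, 14 mm across, 66 mm above the counter, standing 32 mm above the bolt's top (34 mm). At start it is at stand x = 87, y = -30 mm; nothing else at that spot is higher than 46 mm.
- jar: Amber jar with white lid, 54 mm wide, 75 mm high, beside the stand; leave alone. Origin: centre of underside.
- cup: Steel cup, 64 mm wide, 60 mm high, beside the stand; leave alone. Origin: centre of underside.
- scissors: Scissors with brass-coloured rings, 165 mm long, in the steel tray; leave alone. Origin near the middle.
- clamp: Steel clamp, 165 mm long, in the steel tray; leave alone. Origin near the middle.
- brush: Blue-handled cleaning brush lying on the counter, 200 mm long; leave alone. Origin: middle of underside.
- spray: White bottle with blue cap, 70 mm wide, 170 mm high; leave alone. Origin: centre of underside.
Things that resemble listed ones, but are neither listed nor needed, are in the scene too. What is shaped like the stand but purple is not meant.

How it is judged (in metres and radians):
On the way:
1. the plate is turned so that its flat lies squarely against the stop bar, the bolt still open (value of joint plate between -0.06 and 0.06 rad and value of joint stop_bar below 0.0035 m and value of joint bolt below 0.012 m), for 0.2 s.
At the end, for the whole second after the job is handed in: The plate's flat lies against the stop bar, square to it within 0.06 rad (3.4 degrees), with the bar sprung forward (retraction under 3.5 mm); the bolt is home within 4 mm of its end stop; the fingers are off the stand (value of joint plate between -0.06 and 0.06 rad and value of joint stop_bar below 0.0035 m and value of joint bolt above 0.026 m and contact force between the fingers and stand below 0.1 N); the robot touches nothing.
It fails at once if the plate is pressed harder than 20 N (contact force between the fingers and plate above 20 N).
It fails at once if the bolt is pushed harder than 25 N (contact force between the fingers and bolt above 25 N).
It fails at once if another thing on the counter is disturbed (moved more than 25 mm) (distance of any of jar, cup, scissors, clamp, brush, spray from where it was at the start of the episode above 0.025 m).
It also fails if it takes over 66 s, if anything falls off the work surface, if the arm or the gripper's body presses on something with over 40 N, if the wrist force passes 120 N, or if a joint passes its speed limit or range.

## Working session

There is one attempt and no reset: what is moved stays moved. The work goes in short steps, Python scripts to look and compute and a shell command to move; the robot and the scene stay as the last step left them, time stands still between calls to the robot, and variables do not carry over. Pictures are saved under pics/ and viewed, at most 10 in all, crops included, and the job is handed in when it is done.

```bash
mkdir -p pics
cat > h.py <<'E'
import numpy as np, cv2
from scipy.spatial.transform import Rotation as R
from plant import bot
def T():
    o=bot.get_obs(); M=np.eye(4); M[:3,:3]=R.from_euler('xyz',o['tcp_rot']).as_matrix(); M[:3,3]=o['tool_pos']; return M
def snap(name,fn=None):
    M=T(); c=bot.capture(name)
    c['W']=M@c['tool_from_camera'] if name=='wrist' else np.linalg.inv(c['extrinsics'])
    if fn: cv2.imwrite('pics/'+fn,c['color'])
    return c
def ray(c,u,v):
    f=200/np.tan(np.radians(c['fov_y']/2)); K=np.array([[f,0,c['cx']],[0,f,c['cy']],[0,0,1]])
    p=np.array([(u-c['cx'])/f,(v-c['cy'])/f]); q=p.copy()
    for _ in range(30): q=p/(1+c['k1']*(q@q))
    return c['W'][:3,3], c['W'][:3,:3]@np.array([q[0],-q[1],-1])
def onz(c,u,v,z):
    o,d=ray(c,u,v); return o+d*(z-o[2])/d[2]
E
python3 - <<'E'
from h import *
o=bot.get_obs(); print({k:np.round(v,3) for k,v in o.items()})
for n in('scene','top','wrist'):
    c=snap(n,n+'0.png'); print(n,c['fov_y'],c['cx'],c['cy'],c['k1'],c['W'][:3,3].round(),c['color'].shape)
a=[cv2.imread(f'pics/{n}0.png') for n in('top','wrist')]
cv2.imwrite('pics/tw.png',cv2.resize(np.vstack(a),None,fx=.75,fy=.75))
E
```

```text
{'time': np.float64(0.0), 'joint_positions': array([ 0.972,  0.343,  1.525, -0.   ,  1.275, -0.146]), 'dq': array([ 0.   , -0.   , -0.001, -0.001, -0.   ,  0.   ]), 'tau': array([ 1.0000e-03, -4.3124e+01, -2.4422e+01,  7.2000e-02,  5.6000e-02,
       -0.0000e+00]), 'tool_pos': array([229.424, 471.775, 226.041]), 'tcp_rot': array([-3.14 , -0.   ,  2.689]), 'contact_force': array([0.363, 0.949, 0.428]), 'moment': array([ 0.005, -0.001, -0.023]), 'finger_force': np.float64(0.0), 'grip_width': np.float64(91.388)}
scene 56.23758191343954 317.9108528683723 196.9647037641154 -0.04875826828056878 [1402.  128.  662.] (400, 640, 3)
top 45.40531884830855 315.32884710742155 193.31069171832976 -0.027017606897243848 [ 296.   19. 1323.] (400, 640, 3)
wrist 67.33489088656833 323.8133700161824 202.04777665573656 -0.004648219157294644 [164. 503. 385.] (400, 640, 3)
```

View pics/top0.png

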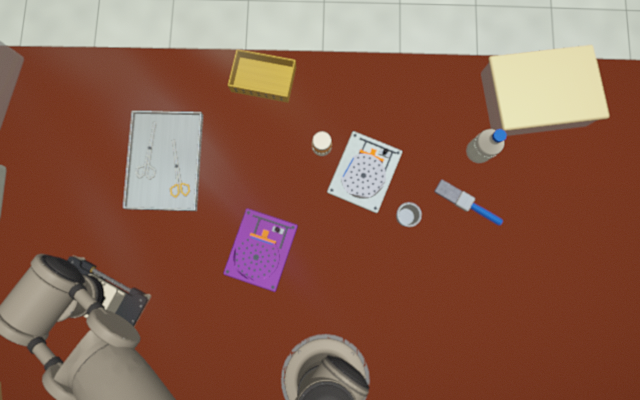

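The top view shows the white stand around (365,172), with plate centre near (363,176) and the orange bar near (375,153). The black knob is near (384,152), the jar at (321,143) and the cup at (409,215). The purple decoy is at (262,250).

Run:
```python
from h import *
c=snap('top')
for n,u,v,z in(('axis',363,176,55),('bar',374,154,46),('knob',385,153,66),('jar',321,139,75),('cup',409,215,60),('spray',498,135,170)): print(n,onz(c,u,v,z).round())
m=cv2.inRange(c['color'],(150,150,150),(255,255,255)); m[:120]=0;m[220:]=0;m[:,:325]=0;m[:,405:]=0
cs=max(cv2.findContours(m,0,2)[0],key=cv2.contourArea); r=cv2.minAreaRect(cs); print(r)
print([onz(c,*p,12).round() for p in cv2.boxPoints(r)])
print(T().round(3))
```

```text
axis [541. -90.  55.]
bar [ 605. -121.   46.]
knob [ 604. -148.   66.]
jar [636.  25.  75.]
cup [ 438. -213.   60.]
spray [ 632. -415.  170.]
((364.476318359375, 171.3431854248047), (54.44722366333008, 66.84878540039062), 22.380136489868164)
[array([502.,   6.,  12.]), array([681., -62.,  12.]), array([ 624., -204.,   12.]), array([ 448., -134.,   12.])]
[[-8.99000e-01  4.37000e-01 -0.00000e+00  2.29532e+02]
 [ 4.37000e-01  8.99000e-01 -1.00000e-03  4.71906e+02]
 [ 0.00000e+00 -1.00000e-03 -1.00000e+00  2.26316e+02]
 [ 0.00000e+00  0.00000e+00  0.00000e+00  1.00000e+00]]
```

```bash
python3 -m crank '[[-0.05,-0.03,0,0,0,0],[-0.05,-0.03,0,0,0,0],[-0.05,-0.03,0,0,0,0],[-0.05,-0.03,0,0,0,0]]' 0 && python3 -m crank '[[-0.05,-0.03,0,0,0,0],[-0.05,-0.03,0,0,0,0],[-0.05,-0.03,0,0,0,0],[-0.05,-0.03,0,0,0,0]]' && python3 -m crank '[[-0.05,-0.03,0,0,0,0],[-0.05,-0.03,0.02,0,0,0],[-0.05,-0.03,0.03,0,0,0],[-0.05,-0.03,0.03,0,0,-0.08],[0,0,0,0,0,0]]'
python3 - <<'E'
from h import *
c=snap('wrist','w1.png'); print(T().round(3)[:3],c['W'].round(3))
E
```

```text
time: 0.7
tool_pos: [357.7, 275.1, 226.7]
tcp_rot: [3.141, 0.0, 2.689]
contact_force: [0.3, 0.2, -0.1]
grip_width: 56.5
finger_force: 0.0
time: 1.2
tool_pos: [485.1, 79.5, 226.8]
tcp_rot: [3.141, 0.0, 2.689]
contact_force: [0.9, 0.5, 0.1]
grip_width: 16.2
finger_force: 0.0
time: 1.82
tool_pos: [608.3, -112.6, 145.3]
tcp_rot: [-3.141, -0.006, 2.765]
contact_force: [0.1, 0.4, -0.2]
grip_width: 0.1
finger_force: 0.0
[[-9.30000e-01  3.67000e-01 -4.00000e-03  6.08176e+02]
 [ 3.67000e-01  9.30000e-01  1.00000e-03 -1.10804e+02]
 [ 4.00000e-03 -0.00000e+00 -1.00000e+00  1.47162e+02]] [[ 3.67000e-01 -8.97000e-01 -2.48000e-01  5.41581e+02]
 [ 9.30000e-01  3.54000e-01  9.80000e-02 -8.68650e+01]
 [-0.00000e+00 -2.67000e-01  9.64000e-01  3.04481e+02]
 [ 0.00000e+00  0.00000e+00  0.00000e+00  1.00000e+00]]
```

View pics/w1.png

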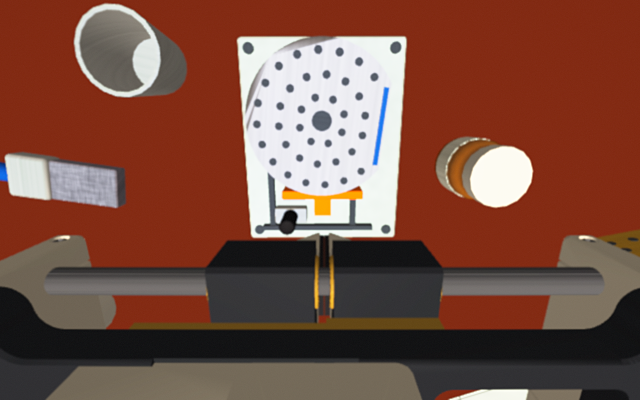

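The wrist view shows the plate hub at (321,121), and the blue stripe on the +y side from (387,88) to (376,164). The orange bar is at (322,196) and the knob at (289,218).

```bash
cat >> h.py <<'E'
def meas(c,zp=55):
    I=c['color'].astype(int); b,g,r=I[...,0],I[...,1],I[...,2]
    m=((b>g+50)&(b>r+80)).astype(np.uint8); m[:60]=0; m[240:]=0; m[:,:230]=0; m[:,:][:,420:]=0
    cs=max(cv2.findContours(m,0,2)[0],key=cv2.contourArea)
    P=np.array([onz(c,*p[0],zp)[:2] for p in cs])
    bc=cv2.minAreaRect(P.astype(np.float32)); return bc,P
E
python3 - <<'E'
from h import *
c=snap('wrist'); 
bc,P=meas(c); p=cv2.boxPoints(bc); print('stripe',bc,p.round(1))
I=c['color'].astype(int); b,g,r=I[...,0],I[...,1],I[...,2]
w=((b>120)&(g>120)&(r>120)).astype(np.uint8); w[:, :235]=0; w[:,410:]=0; w[242:]=0
w=cv2.morphologyEx(w,cv2.MORPH_CLOSE,np.ones((25,25)))
r_=cv2.minAreaRect(max(cv2.findContours(w,0,2)[0],key=cv2.contourArea)); print(r_)
for q in((237,37),(406,37),(394,238),(252,238)): print(q,onz(c,*q,12).round(1))
om=((r>200)&(g>100)&(g<190)&(b<80)).astype(np.uint8); om[:170]=0; om[225:]=0;om[:,:260]=0;om[:,380:]=0
oc=max(cv2.findContours(om,0,2)[0],key=cv2.contourArea)
for q in oc[:,0][[oc[:,0,0].argmin(),oc[:,0,0].argmax(),oc[:,0,1].argmin()]]: print('bar',q,onz(c,*q,46).round(1))
for z in(48,55,62): print('hub',z,onz(c,321,121,z).round(1))
print('knob',onz(c,292,212,66).round(1))
k=c['color'][165:245,240:400]; cv2.imwrite('pics/k1.png',cv2.resize(k,None,fx=5,fy=5,interpolation=cv2.INTER_CUBIC))
E
```

```text
stripe ((564.0401000976562, -47.05725860595703), (3.8556458950042725, 61.06768798828125), 62.298736572265625) [[536.1 -34.6]
 [590.2 -63. ]
 [592.  -59.5]
 [537.9 -31.2]]
((320.45361328125, 136.9953155517578), (199.68008422851562, 167.10452270507812), 89.40933990478516)
(237, 37) [ 448.4 -130.9   12. ]
(406, 37) [503.2   8.   12. ]
(394, 238) [681.  -60.7  12. ]
(252, 238) [ 626.2 -199.7   12. ]
bar [281 191] [ 585.1 -143.3   46. ]
bar [359 197] [615.8 -80.5  46. ]
bar [281 191] [ 585.1 -143.3   46. ]
hub 48 [542.2 -87.9  48. ]
hub 55 [542.2 -87.8  55. ]
hub 62 [542.1 -87.8  62. ]
knob [ 601.7 -137.5   66. ]
```

View pics/k1.png

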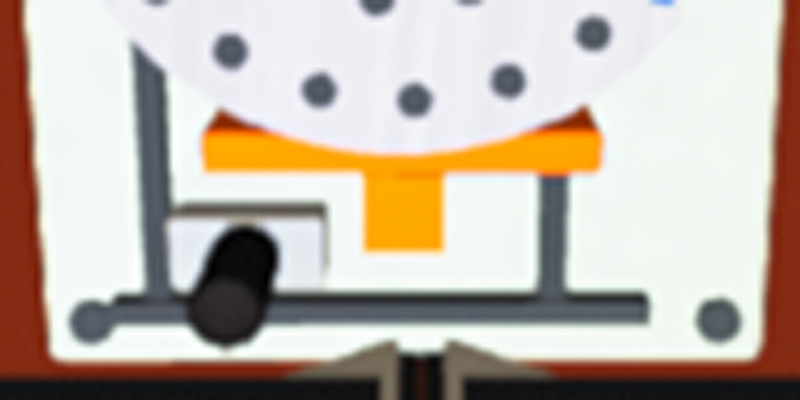

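```bash
python3 -m crank '[[0.035,-0.02,0.012,0,0,-0.007],[0.034,-0.02,0.02,0,0,0],[0,0,0.025,0,0,0],[0,0,0.01,0,0,0],[0,0,0,0,0,0]]'
python3 - <<'E'
from h import *
c=snap('top'); M=T(); print(M.round(3)[:3])
E
```

```text
time: 2.55
tool_pos: [530.3, -121.2, 83.1]
tcp_rot: [3.141, 0.001, 2.777]
contact_force: [0.1, -0.7, 0.2]
grip_width: 0.7
finger_force: 0.0
[[-9.34000e-01  3.57000e-01  1.00000e-03  5.30710e+02]
 [ 3.57000e-01  9.34000e-01 -0.00000e+00 -1.21443e+02]
 [-2.00000e-03  0.00000e+00 -1.00000e+00  8.34560e+01]]
```

```bash
python3 -m crank '[[0,0,0.009,0,0,0],[0,0,0.008,0,0,0],[0,0,0.002,0,0,0],[0,0,0,0,0,0]]'; for i in 1 2 3; do python3 -m crank '[[0,0,0.0006,0,0,0],[0,0,0,0,0,0]]' | egrep 'pos|force'; done
```

```text
time: 3.1
tool_pos: [529.8, -121.9, 63.2]
tcp_rot: [3.142, -0.001, 2.776]
contact_force: [0.2, 0.9, -0.2]
grip_width: 0.3
finger_force: 0.0
tool_pos: [530.1, -122.0, 63.1]
contact_force: [-0.4, -0.0, 0.5]
finger_force: 0.0
tool_pos: [529.9, -121.9, 62.3]
contact_force: [0.6, 0.7, 0.2]
finger_force: 0.0
tool_pos: [529.9, -121.9, 61.7]
contact_force: [0.5, 0.6, -0.0]
finger_force: 0.0
```

```bash
cat > ok.py <<'E'
from h import *
o=bot.get_obs(); f=o['contact_force'][2]; print(round(o['tool_pos'][2],2),round(f,2)); raise SystemExit(abs(f)>3)
E
python3 -m crank '[[0,0,0.0007,0,0,0],[0,0,0,0,0,0]]' >/dev/null && python3 ok.py && python3 -m crank '[[0,0,0.0007,0,0,0],[0,0,0,0,0,0]]' >/dev/null && python3 ok.py && python3 -m crank '[[0,0,0.0007,0,0,0],[0,0,0,0,0,0]]' >/dev/null && python3 ok.py && python3 -m crank '[[0,0,0.0007,0,0,0],[0,0,0,0,0,0]]' >/dev/null && python3 ok.py && python3 -m crank '[[0,0,0.0007,0,0,0],[0,0,0,0,0,0]]' >/dev/null && python3 ok.py && python3 -m crank '[[0,0,0.0007,0,0,0],[0,0,0,0,0,0]]' >/dev/null && python3 ok.py && python3 -m crank '[[0,0,0.0007,0,0,0],[0,0,0,0,0,0]]' >/dev/null && python3 ok.py && python3 -m crank '[[0,0,0.0007,0,0,0],[0,0,0,0,0,0]]' >/dev/null && python3 ok.py
```

```text
60.94 -0.47False
```

```bash
sed -i 's/SystemExit(abs(f)>3)/SystemExit(int(abs(f)>3))/' ok.py
python3 -m crank '[[0,0,0.0007,0,0,0],[0,0,0,0,0,0]]' >/dev/null && python3 ok.py && python3 -m crank '[[0,0,0.0007,0,0,0],[0,0,0,0,0,0]]' >/dev/null && python3 ok.py && python3 -m crank '[[0,0,0.0007,0,0,0],[0,0,0,0,0,0]]' >/dev/null && python3 ok.py && python3 -m crank '[[0,0,0.0007,0,0,0],[0,0,0,0,0,0]]' >/dev/null && python3 ok.py && python3 -m crank '[[0,0,0.0007,0,0,0],[0,0,0,0,0,0]]' >/dev/null && python3 ok.py && python3 -m crank '[[0,0,0.0007,0,0,0],[0,0,0,0,0,0]]' >/dev/null && python3 ok.py && python3 -m crank '[[0,0,0.0007,0,0,0],[0,0,0,0,0,0]]' >/dev/null && python3 ok.py && python3 -m crank '[[0,0,0.0007,0,0,0],[0,0,0,0,0,0]]' >/dev/null && python3 ok.py
```

```text
60.43 1.2
60.15 5.53
```

```bash
python3 -m crank '[[0,0,0.0005,0,0,0],[0,0,0,0,0,0],[0,0,0,0,0,0]]'
```

```text
time: 4.97
tool_pos: [530.1, -122.2, 60.0]
tcp_rot: [-3.141, 0.001, 2.776]
contact_force: [-3.9, -0.8, 9.0]
grip_width: 0.3
finger_force: 4.2
```

```bash
python3 -m crank '[[0.0036,0.0002,0.0002,0,0,0.1],[0.0036,0.0002,0,0,0,0.1],[0,0,0,0,0,0]]'
python3 - <<'E'
from h import *
c=snap('top','t1.png'); c=snap('scene','s1.png')
E
```

```text
time: 5.35
tool_pos: [525.2, -119.3, 60.2]
tcp_rot: [3.141, 0.005, 2.575]
contact_force: [1.9, -0.7, 5.8]
grip_width: 0.3
finger_force: 2.9
```

View pics/s1.png

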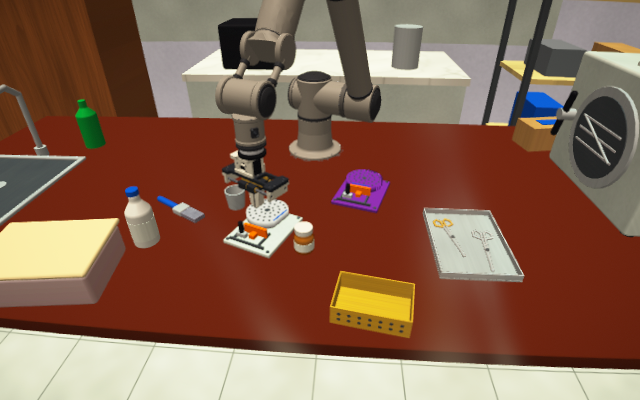

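```bash
cat > st.py <<'E'
from h import *
A=np.array([542.5,-87.8]); c=snap('wrist'); o=bot.get_obs()
I=c['color'].astype(int); b,g,r=I[...,0],I[...,1],I[...,2]
m=((b>g+50)&(b>r+80)).astype(np.uint8)
for k in cv2.findContours(m,0,2)[0]:
    if len(k)<4: continue
    P=np.array([onz(c,*p[0],60)[:2] for p in k]); s=cv2.minAreaRect(P.astype(np.float32)); d=np.array(s[0])-A
    if np.hypot(*d)>65: continue
    B=cv2.boxPoints(s); e=max((B[1]-B[0],B[2]-B[1]),key=lambda q:q@q); n=np.array([-e[1],e[0]]); n*=np.sign(n@d)
    print('stripe',np.round(s[0],1),np.round(s[1],1),'plate by edge',round(np.arctan2(n[1],n[0])+.369,3),'by centre',round(np.arctan2(d[1],d[0])+.369,3))
p=o['tool_pos'][:2]-A; print('tip r',np.hypot(*p).round(1),'stand ang',round(np.arctan2(p[1],p[0])+.369,3),'F',o['contact_force'].round(1),'z',o['tool_pos'][2].round(2),'t',o['time'])
E
python3 st.py
```

```text
stripe [559.1 -44.9] [ 4.  47.5] plate by edge 1.45 by centre 1.57
tip r 36.0 stand ang -1.703 F [ 1.9 -1.3  6.1] z 60.13 t 5.5
```

```bash
python3 -m crank '[[0,0,0.0004,0,0,0],[0,0,0.0003,0,0,0],[0,0,0,0,0,0]]' |grep force; python3 -m crank '[[0.0018,0.0001,0,0,0,0.05],[0.0018,0.0001,0,0,0,0.05],[0.0018,0.0001,0,0,0,0.05],[0.0018,0.0001,0,0,0,0.05]]' | grep force; python3 st.py
```

```text
contact_force: [-0.3, -1.3, 10.0]
finger_force: 5.1
contact_force: [0.6, -5.7, 9.7]
finger_force: 4.6
stripe [567.2 -49. ] [ 3.8 50.9] plate by edge 1.303 by centre 1.374
tip r 35.9 stand ang -1.878 F [ 1.2 -5.6  9. ] z 60.07 t 6.425
```

```bash
python3 -m crank '[[0.0022,0.0001,0.0002,0,0,0.06],[0.0022,0.0001,0,0,0,0.06],[0.0022,0.0001,0,0,0,0.06],[0.0022,0.0001,0,0,0,0.06],[0.0022,0.0001,0,0,0,0.06]]' | grep force; python3 st.py
```

```text
contact_force: [-3.5, -9.2, 13.7]
finger_force: 6.6
stripe [577.8 -58.2] [ 4.  48.7] plate by edge 0.972 by centre 1.066
tip r 35.6 stand ang -2.197 F [-3.7 -7.2 12.6] z 59.92 t 7.1
```

```bash
python3 -m crank '[[0.0022,0.0001,-0.0001,0,0,0.06],[0.0022,0.0001,0,0,0,0.06],[0.0022,0.0001,0,0,0,0.06],[0.0022,0.0001,0,0,0,0.06],[0.0022,0.0001,0,0,0,0.06]]' | grep force; python3 st.py
```

```text
contact_force: [-4.5, -8.5, 13.3]
finger_force: 7.0
stripe [585.5 -70.2] [ 4.  45.6] plate by edge 0.642 by centre 0.758
tip r 35.3 stand ang -2.524 F [-4.8 -6.3 13.7] z 59.85 t 7.775
```

```bash
python3 -m crank '[[0.0022,0.0001,-0.0002,0,0,0.06],[0.0022,0,-0.0001,0,0,0.06],[0.0022,0,0,0,0,0.06],[0.0022,0,0,0,0,0.06],[0.0022,0,0,0,0,0.06]]' | grep force; python3 st.py
```

```text
contact_force: [-2.2, -4.5, 11.4]
finger_force: 5.8
stripe [589.6 -84.1] [42.  4.] plate by edge 0.3 by centre 0.448
tip r 34.9 stand ang 3.423 F [-3.3 -1.9 11.5] z 59.86 t 8.45
```

```bash
python3 -m crank '[[0.0018,0.0001,0,0,0,0.05],[0.0018,0.0001,0,0,0,0.05],[0.0018,0.0001,0,0,0,0.05],[0.0014,0.0001,0,0,0,0.04],[0,0,0,0,0,0]]' | grep force; python3 st.py
```

```text
contact_force: [-2.5, -1.1, 12.3]
finger_force: 5.9
stripe [ 578.8 -131.2] [2.1 3.7] plate by edge -1.49 by centre -0.504
stripe [589.9 -93.5] [39.  4.] plate by edge 0.081 by centre 0.249
tip r 34.7 stand ang 3.219 F [-1.9 -2.2 11.7] z 59.86 t 9.125
```

```bash
python3 -m crank '[[0.0014,0,0,0,0,0.04],[0.0014,0,0,0,0,0.04],[0,0,0,0,0,0],[0,0,0,0,0,0]]' | grep force; python3 st.py; python3 -c "
from h import *
snap('wrist','w2.png')"
```

```text
contact_force: [-2.0, -0.6, 11.2]
finger_force: 5.7
stripe [ 575.2 -133.8] [2.1 3.3] plate by edge -1.57 by centre -0.584
stripe [589.5 -97.2] [39.  4.] plate by edge -0.003 by centre 0.171
tip r 34.6 stand ang 3.138 F [-2.5 -1.6 11.1] z 59.85 t 9.675
```

View pics/w2.png

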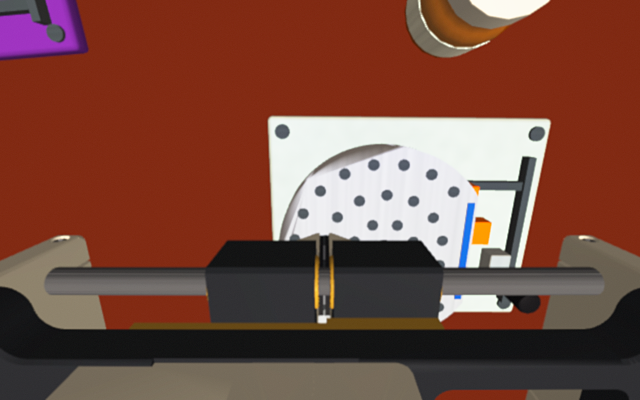

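```bash
python3 -m crank '[[0,0,-0.003,0,0,0],[0,0,-0.02,0,0,0],[0,0,-0.04,0,0,0],[0,0,-0.03,0,0,-0.17],[0,0,0,0,0,-0.17]]'; python3 -m crank '[[0,0,0,0,0,-0.17],[0,0,0,0,0,-0.17],[0,0,0,0,0,-0.17],[0,0,0,0,0,-0.17],[0,0,0,0,0,-0.17]]' >/dev/null;  python3 -m crank '[[0,0,0,0,0,-0.17],[0,0,0,0,0,-0.17],[0,0,0,0,0,0]]'; python3 -c "
from h import *
M=T(); print((np.linalg.inv(M)@[599.1,-182.6,150,1]).round(1), bot.get_obs()['tcp_rot'])"
```

```text
time: 10.35
tool_pos: [510.6, -74.9, 153.7]
tcp_rot: [3.137, 0.001, 1.551]
contact_force: [-1.0, -0.7, -0.6]
grip_width: 0.4
finger_force: 0.0
time: 11.35
tool_pos: [509.1, -74.5, 151.2]
tcp_rot: [3.141, -0.001, 2.734]
contact_force: [-0.3, -0.2, 0.2]
grip_width: 0.1
finger_force: 0.0
[-125.4  -63.6    1.1    1. ] [ 3.14144855e+00 -6.39273074e-04  2.73427533e+00]
```

```bash
python3 -m crank '[[-0.042,-0.021,0,0,0,-0.04],[-0.042,-0.023,0,0,0,0],[-0.042,-0.025,0,0,0,0],[0,0,0,0,0,0],[0,0,0,0,0,0]]'; python3 st.py;  python3 -c "
from h import *
c=snap('wrist','w3.png')"
```

```text
time: 11.98
tool_pos: [600.2, -184.8, 150.8]
tcp_rot: [3.141, -0.002, 2.773]
contact_force: [0.7, -0.2, -0.6]
grip_width: 0.5
finger_force: 0.0
stripe [ 585.2 -105.7] [59.9  3.3] plate by edge 0.001 by centre -0.027
tip r 112.6 stand ang -0.664 F [ 0.5 -0.2  0.1] z 151.1 t 12.025
```

View pics/w3.png

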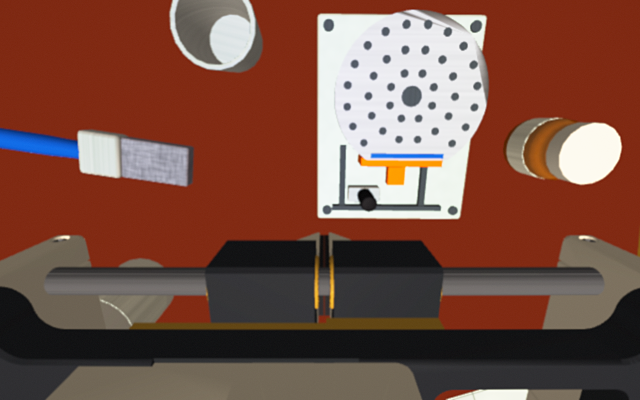

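Plate is square (0.001 rad) with the flat on the orange bar at (400,160); the bar has sprung forward. The knob top is at about (368,203).

Run:
```python
from h import *
c=snap('wrist'); print(onz(c,368,203,66).round(1))
R2=np.array([[.9327,.3607],[-.3607,.9327]]); A=np.array([542.5,-87.8])
print('stand xy', R2.T@(onz(c,368,203,66)[:2]-A), 'tip', R2.T@(T()[:2,3]-A))
print((np.linalg.inv(T())@[599.1,-182.6,50,1]).round(1))
```

```text
[ 611.  -148.9   66. ]
stand xy [ 85.90476061 -32.31674004] tip [ 88.82359331 -69.12365074]
[  1.8   1.1 101.6   1. ]
```

```bash
python3 -m crank '[[0.0015,0,0.04,0,0,0],[0,0,0.035,0,0,0],[0,0,0.015,0,0,0],[0,0,0.009,0,0,0],[0,0,0,0,0,0]]'; python3 -m crank '[[0,0.004,0,0,0,0],[0,0.003,0,0,0,0],[0,0,0,0,0,0]]'
```

```text
time: 12.75
tool_pos: [599.8, -184.8, 52.9]
tcp_rot: [3.142, 0.001, 2.776]
contact_force: [0.2, -0.3, 0.5]
grip_width: 0.2
finger_force: 0.0
time: 13.12
tool_pos: [602.4, -178.0, 52.9]
tcp_rot: [3.142, 0.001, 2.776]
contact_force: [0.7, -0.1, 0.3]
grip_width: 0.4
finger_force: 0.0
```

```bash
cat > kn.py <<'E'
from h import *
o=bot.get_obs(); R2=np.array([[.9327,.3607],[-.3607,.9327]]); A=np.array([542.5,-87.8])
f=R2.T@o['contact_force'][:2]; print('tip stand',(R2.T@(o['tool_pos'][:2]-A)).round(1),'F stand',f.round(1)); raise SystemExit(int(abs(f[1])>6))
E
python3 -m crank '[[0,0.002,0,0,0,0],[0,0.002,0,0,0,0],[0,0.002,0,0,0,0],[0,0,0,0,0,0]]' >/dev/null; python3 kn.py && python3 -m crank '[[0,0.002,0,0,0,0],[0,0.002,0,0,0,0],[0,0,0,0,0,0]]' >/dev/null; python3 kn.py && python3 -m crank '[[0,0.002,0,0,0,0],[0,0.002,0,0,0,0],[0,0,0,0,0,0]]' >/dev/null; python3 kn.py && python3 -m crank '[[0,0.002,0,0,0,0],[0,0.002,0,0,0,0],[0,0,0,0,0,0]]' >/dev/null; python3 kn.py
```

```text
tip stand [ 88.1 -56.8] F stand [0.1 0.4]
tip stand [ 88.1 -53. ] F stand [ 0.  -1.8]
tip stand [ 88.1 -48.7] F stand [-0.1 -1.6]
tip stand [ 88.1 -44.7] F stand [-0.2 -1.6]
```

```bash
python3 -m crank '[[0,0.002,0,0,0,0],[0,0.002,0,0,0,0],[0,0.002,0,0,0,0],[0,0.002,0,0,0,0],[0,0,0,0,0,0]]' >/dev/null; python3 kn.py && python3 -m crank '[[0,0.002,0,0,0,0],[0,0.002,0,0,0,0],[0,0,0,0,0,0]]' >/dev/null; python3 kn.py && python3 -m crank '[[0,0.0015,0,0,0,0],[0,0.0015,0,0,0,0],[0,0,0,0,0,0]]' >/dev/null; python3 kn.py && python3 -m crank '[[0,0.0015,0,0,0,0],[0,0,0,0,0,0]]' >/dev/null; python3 kn.py && python3 -m crank '[[0,0.0015,0,0,0,0],[0,0,0,0,0,0]]' >/dev/null; python3 kn.py
```

```text
tip stand [ 88.1 -36.7] F stand [ 0.8 -1.7]
tip stand [ 88.  -32.7] F stand [ 0.8 -1.1]
tip stand [ 88.  -29.8] F stand [ 0.3 -1.3]
tip stand [ 88.  -28.3] F stand [ 0.3 -1.5]
tip stand [ 88.  -26.8] F stand [-0.2 -1.8]
```

```bash
python3 -m crank '[[0,0.001,0,0,0,0],[0,0,0,0,0,0]]' >/dev/null; python3 kn.py && python3 -m crank '[[0,0.001,0,0,0,0],[0,0,0,0,0,0]]' >/dev/null; python3 kn.py && python3 -m crank '[[0,0.001,0,0,0,0],[0,0,0,0,0,0]]' >/dev/null; python3 kn.py && python3 -m crank '[[0,0.001,0,0,0,0],[0,0,0,0,0,0]]' >/dev/null; python3 kn.py && python3 -m crank '[[0,0.001,0,0,0,0],[0,0,0,0,0,0]]' >/dev/null; python3 kn.py
```

```text
tip stand [ 88.  -25.8] F stand [ 1.  -3.3]
tip stand [ 88.  -24.9] F stand [ 1.5 -2.7]
tip stand [ 88.  -24.1] F stand [ 0.1 -3.6]
tip stand [ 88.1 -23.4] F stand [-0.5 -4.9]
tip stand [ 88.2 -22.9] F stand [ 0.2 -7.4]
```

```bash
python3 -m crank '[[0,0.001,0,0,0,0],[0,0,0,0,0,0]]' >/dev/null; python3 kn.py; python3 -m crank '[[0,-0.004,0,0,0,0],[0,-0.012,0,0,0,0],[0,-0.01,-0.01,0,0,0],[0,-0.01,-0.045,0,0,0],[0,-0.01,-0.045,0,0,0]]'; python3 -m crank '[[0,0,0,0,0,0],[0,0,0,0,0,0]]' >/dev/null; python3 st.py; python3 -c "
from h import *
c=snap('wrist'); cv2.imwrite('pics/k2.png',cv2.resize(c['color'][0:240,300:520],None,fx=2.5,fy=2.5,interpolation=cv2.INTER_CUBIC))"
```

```text
tip stand [ 88.2 -22.6] F stand [-0.2 -9.6]
time: 18.75
tool_pos: [600.1, -182.5, 153.8]
tcp_rot: [3.141, -0.001, 2.776]
contact_force: [0.5, -0.2, 0.0]
grip_width: 0.5
finger_force: 0.0
stripe [ 585.5 -105.7] [59.4  3.3] plate by edge -0.011 by centre -0.027
tip r 110.0 stand ang -0.654 F [-1.   0.5 -0. ] z 151.43 t 19.05
```

View pics/k2.png

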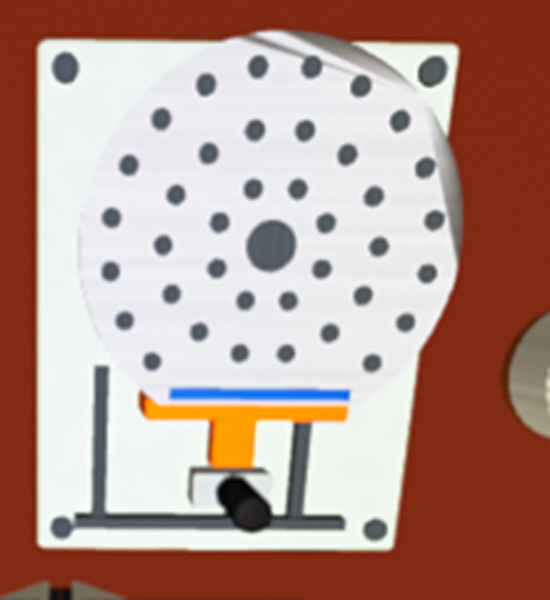

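The crop shows the bolt block behind the rib, with the knob top at crop pixel (252,514), which is image pixel (401,206). The flat is square on the bar.

Run:
```python
from h import *
c=snap('wrist'); R2=np.array([[.9327,.3607],[-.3607,.9327]]); A=np.array([542.5,-87.8])
y=(R2.T@(onz(c,401,205.5,66)[:2]-A)); print(y)
if y[1]>-4: print(bot.close_job())
```

```text
[86.3043964  -1.92304322]
the job is handed in; nothing more can be done
None
```

The job is handed in: the plate's flat is square against the stop bar (about -0.01 rad by camera), the bolt was pushed until it met its end stop (knob moved about 30 mm), and the arm is clear of the stand; no verdict was returned.

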